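# Next wheel on the carousel, tool rest one hole in

### The arm

A 6-joint arm with a two-finger parallel gripper is mounted at the origin on the work surface. World frame = base frame: x ahead of the robot, y to its left, z up, the work surface at z = 0. Lengths are in m, angles in rad, forces in N, time in s.
With the tool pointing down it reaches from about 0.225 to 0.875 m from the base axis. Payload 3.4 kg.
Tool frame: the origin (TCP) lies between the finger pads; the fingertips stand 8 mm ahead of it and the grasp point (between the pads) lies 11 mm behind it; z points along the fingers, y is the line along which they close (so a half turn about z gives the same grasp; the last joint's range is limited). The gripper opens to 85 mm and grips with 20 to 120 N. Pads are 22 mm wide; open, the fingers measure 114 mm over their backs; the gripper's body (76 mm by 85 mm) begins 54 mm behind the grasp point. The pads swing forward as they close: fully open they stand 13 mm farther back than shut.
Start: joints at [1.063, 0.276, 1.505, -0, 1.361, -0.121], TCP at [0.217, 0.533, 0.239] pointing down, gripper open.
Joint ranges: [-2.89, 2.89], [-0.75, 2.08], [0.22, 2.7], [-1.18, 4.32], [0.11, 2.71], [-2.7, 2.7]. Speed limits (rad/s): [2.57, 2.57, 3.14, 3.14, 3.14, 3.14].

### API

Orientations are given as a unit quaternion [w, x, y, z].
In Python, from rig import manip gives the robot as it stands.
- The arm moves only by the tool move_arm, never from a script. Its argument "deltas" is a list that holds one entry, the list of rows, each a list of 5 numbers: the shift along the tool's x, y, z normalised to -1 to 1, where 1 is 80 cm, then the turn about the tool's z normalised to -1 to 1, where 1 is 120 degrees, then the closure, from -1 (fully open) to 1 (shut). In form: [[[tx, ty, tz, twist, grip], ...]]. A call has 1 to 12 rows; each row is the pose to reach, as a shift and turn from the pose commanded when the call began, along the tool's axes at that moment; what a row does not reach only later rows make up. A row lasts 1/10 s, in which the tool goes at most 50 mm and 8.59 degrees, less where a joint would pass 70% of its speed; a pose out of reach is approached as far as the arm can. A call with a number of a shift or a turn outside -1 to 1 is refused whole. A call with a gripper value outside its range is refused whole. The fingers move at their own pace and stop on an object; "squeeze" is the grip in N (left out, the last holds). Time passes only in rows, so rows that repeat a pose let the fingers close. It gives the time, the measured TCP pose, the force, the opening and the grip force at its end, in the units of the state.
- manip.get_state(): the state, without advancing time (a new reading comes with each control period).
- manip.get_image(name): name is "scene" or "top"; returns the picture (384x512x3 uint8, red, green, blue); there is no depth.
- manip.camera_params(name): a dict with "fx", "fy", "cx", "cy" (pixels), "R" (3x3) and "t" (3): a world point X has camera coordinates R X + t. Camera axes: x right, y down, z forward; pixel columns grow to the right and rows downward; lengths in m; the calibration is good to about 2 mm. A picture is of the moment at which its call begins. camera_params takes no time and is no camera call.
- manip.sign_off(): hands the job in; it is judged then, once.
The state is a dict: "clock": time; "qpos": joint angles; "qd": joint speeds; "effort": joint torques, N m; "position": TCP position; "ee_rot": TCP orientation; "contact_force": force on the tool from outside, world axes, zero at the start; "moment": the same for the moment, N m; "width": finger opening in m; "gripper_force": force on a finger pad.
Only numpy, scipy, OpenCV 4.12 (cv2) and the standard library are available. Lean on these libraries where they do the work, as an engineer would, in place of code of your own. Each camera call takes 0.05 s, during which the arm holds its last target. There are 200 camera calls.

### The job

First turn the wheel carousel exactly one click clockwise (seen from above) by its red bar, so that the small white wheel clicks into place facing the tool rest. Then pull up the black plunger knob of the blue tool rest, slide the rest one hole (25 mm) towards the carousel and let the pin drop fully home in that hole. Finish while still gripping the knob firmly with the pin fully home: do not let go; leave the oil bottle, the whetstone and the spanner alone.

Things in the scene. Friction and masses are not known exactly. Their poses are not given: they have to be found in the camera images.
- stand: Fixed green round foot of the wheel carousel, 150 mm across. Origin on the bench on the carousel's vertical axis; z up, its +y points along the rail to the tool rest; its yaw is within 0.3 rad of the world's. On its +x side a sprung brass leaf presses on the carousel's six-sided hub (the detent). Six wheels stand on the disc, tops at most 76 mm up; they sweep a circle of 109 mm radius.
- carousel (a joint): Carousel angle in rad: about 0 at the start, grows when turned CLOCKWISE seen from above. Six detent positions, one every 1.047 rad (pi/3). The detent resists with about 0.12 N m at first, fading to nothing half way; beyond half way it pulls on to the next position, and it centres a released carousel within about 0.02 rad.
- carousel_bar (a point): Middle of the carousel's upright red grip bar, on the turning axis, 113 mm above the bench. Bar: 14 mm wide along this frame's x, 54 mm long along its y, from 89 to 127 mm up; turns with the carousel (at the start its x, y are the stand's). Wheel centres lie 75 mm from the axis. At the start the 68 mm dark grey wheel faces the rest; its counter-clockwise neighbour is the 20 mm white one.
- rail: Fixed steel square tube, 30 mm wide, 195 mm long along its own y, top 60 mm above the bench, with a row of 12 mm holes in its top every 25 mm along y. Origin on the bench under the hole that the pin is in at the start; its own -y points to the carousel. Same yaw as the stand.
- rest (a joint): Slide of the blue tool rest along the rail in m: 0 at the start (pin in its first hole), grows TOWARDS the carousel (along the rail's -y). The next hole is at 0.025, the one after at 0.050, one on the other side at -0.025. Range -0.040 to 0.055. About 1.5 N of friction when unlocked; with the pin down it can only play 2 to 3 mm either way.
- rest_top (a point): Middle of the top face of the blue sleeve (42 mm wide, 60 mm long along the rail), 66 mm above the bench; moves with the rest. A 20 mm brass barrel rises from it to 88 mm above the bench, around the pin. A dark steel fork of two thin bars with a cross-piece, top at most 71 mm up, reaches 123 mm from here towards the carousel; the tube's holes show black between its bars.
- plunger (a joint): How far the lock plunger is pulled up, in m: 0 = pin fully home in a hole, 0.018 = fully up. A spring pushes it down with about 4 N (home) to 6.5 N (up). The round-ended 8 mm pin is clear of the tube from 0.010 up and rests on it at about 0.009 if let down between holes; let down within 3 mm of a hole's middle it finds its way in.
- plunger_knob (a point): Grip point of the plunger's black round knob, on its vertical axis, 106 mm above the bench when the pin is home. Knob 26 mm in diameter, upright, from 16 mm below to 16 mm above this point, yellow line at its lower edge; it travels with the tool rest and rises when pulled. Frame: the rail's yaw.
- oil_bottle: Bystander: amber bottle with a red cap, 52 mm diameter, 125 mm high; origin at the middle of its underside. It stands beyond the carousel.
- whetstone: Bystander: two-tone whetstone lying flat, 50 x 150 x 24 mm, origin at the middle of its underside. It lies beyond the rail.
- spanner: Bystander: steel spanner lying flat, 160 mm long, on the robot's side of the rail; origin at its underside.

How it is judged:
On the way, in this order (a step that is already met when the one before it is completed fails the run):
1. the carousel sits one click clockwise of where it began, while the rest is still locked in its first hole (value of joint carousel between 0.97 and 1.125 rad and value of joint rest below 0.006 m and value of joint plunger below 0.003 m), for 0.3 s.
2. the plunger is pulled clear of the first hole (value of joint plunger above 0.0085 m and value of joint rest below 0.015 m), for 0.05 s.
3. the rest is at the next hole with the pin home (value of joint rest between 0.02 and 0.03 m and value of joint plunger below 0.003 m), for 0.2 s.
At the end, for the whole second after the job is handed in: The carousel rests one click (1.047 rad, within 0.075) clockwise of its start, the tool rest stands at the next hole (25 mm, within 5 mm) with the pin home (within 3 mm), and the fingers still hold the plunger knob with more than 4 N of contact force through the last second (all of step 3 and value of joint carousel between 0.97 and 1.125 rad and contact force between the fingers and plunger above 4 N and velocity of joint carousel between -0.1 and 0.1 rad/s); the arm keeps its last pose, push and grip.
It fails at once if the oil bottle is knocked or moved (distance of oil_bottle from where it was at the start of the episode above 0.03 m or angle between oil_bottle's own z axis and vertical above 0.5 rad).
It fails at once if the whetstone is moved (distance of whetstone from where it was at the start of the episode above 0.03 m).
It fails at once if the spanner is moved (distance of spanner from where it was at the start of the episode above 0.03 m).
It also fails if it takes over 48 s, if anything falls off the work surface, if the arm or the gripper's body presses on something with over 40 N, if the wrist force passes 120 N, or if a joint passes its speed limit or range.

## Working session

There is one attempt and no reset: what is moved stays moved. The work goes in short steps, Python scripts to look and compute and a tool call to move; the robot and the scene stay as the last step left them, time stands still between calls to the robot, and variables do not carry over. Pictures are saved under pics/ and viewed, at most 10 in all, crops included, and the job is handed in when it is done.

Besides the shell and the picture viewer there is one more tool, called after ">>>" by a JSON object that holds its "method" and its "body", one argument or row to a line. move_arm: Moves the arm, as the interface text tells. Scaled input: -1 to 1 covers 80 cm each way for a shift and 120 degrees each way for a turn. Its arguments: {"type":"object","properties":{"deltas":{"type":"array","items":{"type":"array","items":{"type":"array","items":{"type":"number","minimum":-1,"maximum":1}}}},"squeeze":{"type":"number"}},"required":["deltas"]}

```bash
mkdir -p pics; python3 - <<'E'
from rig import manip
import cv2,numpy as np
for n in("scene","top"):
    im=manip.get_image(n); cv2.imwrite(f"pics/{n}0.png",im[:,:,::-1]); p=manip.camera_params(n)
    print(n,{k:np.round(v,3).tolist() for k,v in p.items()})
print(manip.get_state())
E
```

```text
scene {'fx': 389.175, 'fy': 389.175, 'cx': 265.195, 'cy': 190.241, 'R': [[-0.889, 0.457, -0.009], [0.402, 0.772, -0.492], [-0.218, -0.441, -0.871]], 't': [0.546, -0.176, 0.897]}
top {'fx': 440.68, 'fy': 440.68, 'cx': 250.952, 'cy': 192.536, 'R': [[-0.001, -1.0, 0.002], [-0.984, 0.0, -0.178], [0.178, -0.002, -0.984]], 't': [-0.04, 0.598, 0.943]}
{'clock': 0.1, 'qpos': array([ 1.06297699e+00,  2.76507855e-01,  1.50600881e+00, -1.39114343e-05,
        1.36072193e+00, -1.20994876e-01]), 'qd': array([-0.00070687, -0.00084439, -0.00227508, -0.00012219, -0.00243087,
       -0.00073924]), 'effort': array([ 2.67488140e-03, -4.17694616e+01, -2.46405315e+01, -4.43292229e-04,
        5.77058803e-03,  6.03253238e-05]), 'position': array([0.21669543, 0.53209857, 0.23853894]), 'ee_rot': array([-2.48037361e-04,  1.92207120e-01,  9.81354037e-01, -7.84730905e-04]), 'contact_force': array([ 0.44971482, -0.04788788,  0.35146705]), 'moment': array([-0.02489543,  0.00553162, -0.02525117]), 'gripper_force': 0.0, 'width': 0.085343801761661}
```

View pics/scene0.png

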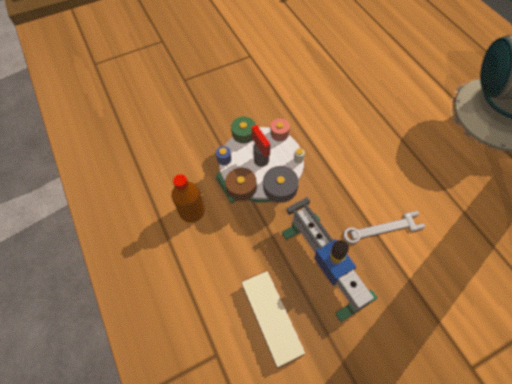

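View pics/top0.png

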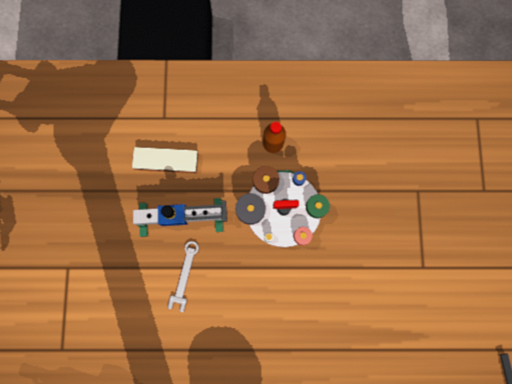

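The top view shows the red bar at about (286,204), the black knob at (168,212), and the rail running left to right around row 214. The white wheel is at (269,237). In the scene view the bar is at (261,139) and the knob at (340,249).

```bash
cat > h.py <<'E'
from rig import manip
import cv2,numpy as np
def ray(n,uv,z):
    p=manip.camera_params(n);R=np.array(p["R"]);C=-R.T@np.array(p["t"])
    d=R.T@np.array([(uv[0]-p["cx"])/p["fx"],(uv[1]-p["cy"])/p["fy"],1.]);return C,d,C+d*(z-C[2])/d[2]
def tri(a,b):
    C1,d1,_=ray("scene",a,0);C2,d2,_=ray("top",b,0)
    s=np.linalg.lstsq(np.c_[d1,-d2],C2-C1,rcond=None)[0];P,Q=C1+s[0]*d1,C2+s[1]*d2
    return (P+Q)/2,np.linalg.norm(P-Q)
def blob(im,f,box):
    h=cv2.cvtColor(im,cv2.COLOR_RGB2HSV).astype(int);m=f(h[...,0],h[...,1],h[...,2]).astype(np.uint8)
    k=np.zeros_like(m);x0,y0,x1,y1=box;k[y0:y1,x0:x1]=1;m*=k
    c=max(cv2.findContours(m,cv2.RETR_EXTERNAL,cv2.CHAIN_APPROX_NONE)[0],key=cv2.contourArea)
    M=cv2.moments(c);return c,np.array([M["m10"],M["m01"]])/M["m00"],cv2.minAreaRect(c)
red=lambda h,s,v:((h<6)|(h>174))&(s>190)&(v>110)
blue=lambda h,s,v:(h>100)&(h<130)&(s>130)&(v>60)
dark=lambda h,s,v:(v<60)
E
python3 - <<'E'
from h import *
S=manip.get_image("scene");T=manip.get_image("top")
B={"bar":(red,(245,120,280,170),(260,185,310,225)),"sleeve":(blue,(310,235,370,295),(150,195,195,235)),"knob":(dark,(325,232,355,268),(155,200,182,226))}
for k,(f,b1,b2) in B.items():
    a=blob(S,f,b1);b=blob(T,f,b2);print(k,a[1].round(1),b[1].round(1),a[2],b[2],"tri",tri(a[1],b[1]))
    for z in (.06,.106,.122,.127): print(z,ray("scene",a[1],z)[2].round(4),ray("top",b[1],z)[2].round(4))
v=np.vstack([cv2.resize(S[100:310,210:390],None,fx=3,fy=3)[:300],]) 
A=cv2.resize(T[180:250,125:325],None,fx=4,fy=4,interpolation=cv2.INTER_CUBIC)
D=cv2.resize(S[225:295,290:400],None,fx=4,fy=4,interpolation=cv2.INTER_CUBIC)
out=np.zeros((570,800,3),np.uint8);out[:280]=A;out[285:565,:440]=D
D=cv2.resize(S[115:185,220:310],None,fx=4,fy=4,interpolation=cv2.INTER_CUBIC);out[285:565,440:800]=D
cv2.imwrite("pics/z.png",out[:,:,::-1])
E
```

```text
bar [260.  136.2] [285.1 204. ] ((260.0270080566406, 136.33782958984375), (24.993244171142578, 6.393620491027832), 54.46232223510742) ((285.5, 204.0), (8.0, 23.0), 90.0) tri (array([ 0.56259648, -0.11344576,  0.12479149]), np.float64(0.005262477793529843))
0.06 [ 0.5434 -0.1602  0.06  ] [ 0.5705 -0.117   0.06  ]
0.106 [ 0.5584 -0.1284  0.106 ] [ 0.5634 -0.1133  0.106 ]
0.122 [ 0.5636 -0.1173  0.122 ] [ 0.5609 -0.112   0.122 ]
0.127 [ 0.5652 -0.1138  0.127 ] [ 0.5601 -0.1116  0.127 ]
sleeve [341.8 267.9] [172.4 216.2] ((341.6404724121094, 267.2247619628906), (12.295975685119629, 22.25995635986328), 57.9946174621582) ((172.0, 214.5), (19.0, 28.0), 90.0) tri (array([0.54236796, 0.14299426, 0.03637159]), np.float64(0.011746031965862259))
0.06 [0.5461 0.1522 0.06  ] [0.5431 0.1343 0.06  ]
0.106 [0.5609 0.1616 0.106 ] [0.5373 0.1261 0.106 ]
0.122 [0.566  0.1648 0.122 ] [0.5353 0.1233 0.122 ]
0.127 [0.5677 0.1658 0.127 ] [0.5347 0.1224 0.127 ]
knob [339.  249.5] [167.4 211. ] ((338.5, 250.0), (16.0, 15.0), 90.0) ((167.50001525878906, 211.00003051757812), (12.020814895629883, 10.60660171508789), 45.0) tri (array([0.54883795, 0.13554875, 0.10980949]), np.float64(0.0023829862051235992))
0.06 [0.5326 0.1222 0.06  ] [0.5549 0.1458 0.06  ]
0.106 [0.5484 0.1337 0.106 ] [0.5486 0.1372 0.106 ]
0.122 [0.5538 0.1377 0.122 ] [0.5464 0.1341 0.122 ]
0.127 [0.5556 0.139  0.127 ] [0.5457 0.1332 0.127 ]
```

View pics/z.png

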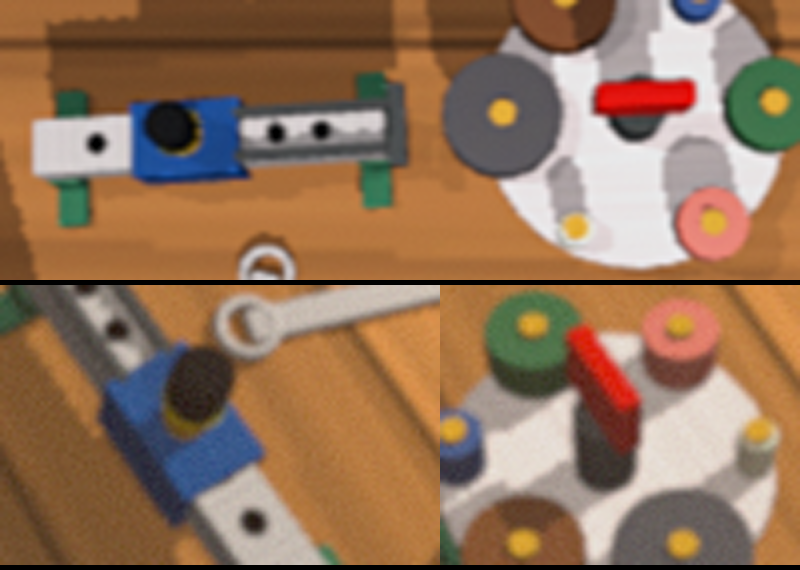

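The bar is centred near (0.562, -0.113) with its top at about z = 0.125, and the knob axis is near (0.548, 0.135). The gap of about 249 mm and a yaw of about 0.05 rad agree with each other. In the crop, the black knob and red bar are clear of everything around them.

```bash
cat >> h.py <<'E'
from scipy.spatial.transform import Rotation as Ro
def go(x,y,z,a):  # target TCP and angle (deg) of tool y; prints the normalised row
    s=manip.get_state();w=s["ee_rot"];R=Ro.from_quat([w[1],w[2],w[3],w[0]]).as_matrix()
    d=R.T@(np.array([x,y,z])-s["position"])/.8
    cur=np.degrees(np.arctan2(R[1,1],R[0,1]));t=((cur-a+90)%180-90)
    print("t",round(s["clock"],2),s["position"].round(4),"yaw",round(cur,1),"row",d.round(4),"twist",round(t/120,4),"F",s["contact_force"].round(1),s["width"],s["gripper_force"],s["qpos"].round(2))
E
python3 -c "
from h import *
go(.562,-.113,.20,2.9)"
```

```text
t 0.2 [0.2167 0.5323 0.2388] yaw 67.8 row [-0.7039 -0.5842  0.049 ] twist 0.5412 F [ 0.2  0.5 -0.4] 0.08534703886373717 0.0 [ 1.06  0.28  1.51  0.    1.36 -0.12]
```

>>> {"method": "move_arm", "body": {
  "deltas": [
    [[-0.704,-0.584,0.049,0.541,-1],[-0.704,-0.584,0.049,0.541,-1],[-0.704,-0.584,0.049,0.541,-1],[-0.704,-0.584,0.049,0.541,-1],[-0.704,-0.584,0.049,0.541,-1],[-0.704,-0.584,0.049,0.541,-1],[-0.704,-0.584,0.049,0.541,-1],[-0.704,-0.584,0.049,0.541,-1],[-0.704,-0.584,0.049,0.541,-1],[-0.704,-0.584,0.049,0.541,-1],[-0.704,-0.584,0.049,0.541,-1],[-0.704,-0.584,0.049,0.541,-1]]
  ]
}}

```text
clock: 1.4
position: [0.5002, 0.0023, 0.2072]
ee_rot: [0.0, 0.689, 0.725, 0.0]
contact_force: [0.6, -0.1, -0.1]
width: 0.0853
gripper_force: 0.0
```

```bash
python3 -c "
from h import *
go(.562,-.113,.17,2.9)"
```

```text
t 1.4 [0.5002 0.0023 0.2072] yaw 2.9 row [-0.1479  0.0698  0.0464] twist -0.0001 F [ 0.6 -0.1 -0.1] 0.0852614914148899 0.0 [-0.13  0.18  1.71  0.    1.24 -0.19]
```

>>> {"method": "move_arm", "body": {
  "deltas": [
    [[-0.148,0.07,0.046,0,-1],[-0.148,0.07,0.046,0,-1],[-0.148,0.07,0.046,0,-1],[-0.148,0.07,0.046,0,-1],[-0.148,0.07,0.046,0,-1]]
  ]
}}

```text
clock: 1.9
position: [0.5612, -0.1114, 0.1696]
ee_rot: [-0.001, 0.689, 0.724, -0.0]
contact_force: [0.3, 0.7, 0.0]
width: 0.0856
gripper_force: 0.0
```

```bash
python3 -c "
from h import *
S=manip.get_image('scene');T=manip.get_image('top')
go(.562,-.113,.099,2.9)
A=cv2.resize(S[90:200,200:330],None,fx=3,fy=3);B=cv2.resize(T[150:260,225:355],None,fx=3,fy=3)
cv2.imwrite('pics/pre.png',np.hstack([A,B])[:,:,::-1])"
```

```text
t 2.0 [ 0.561  -0.1101  0.1705] yaw 2.9 row [-0.0037  0.0011  0.0894] twist 0.0004 F [-1.2  0.2 -0.2] 0.08534893970070227 0.0 [-0.32  0.32  1.62  0.    1.2  -0.37]
```

View pics/pre.png

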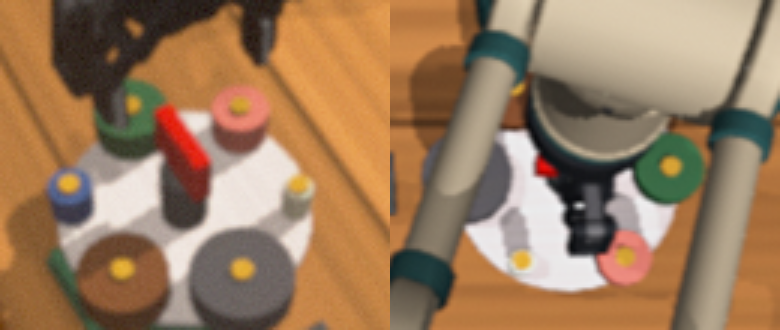

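The open fingers straddle the red bar, and the wheels are well below them. I'll go down and close.

>>> {"method": "move_arm", "body": {
  "deltas": [
    [[-0.003,0.001,0.045,0,-1],[-0.003,0.001,0.089,0,-1],[-0.003,0.001,0.089,0,-1],[-0.003,0.001,0.089,0,1],[-0.003,0.001,0.089,0,1],[-0.003,0.001,0.089,0,1],[-0.003,0.001,0.089,0,1],[-0.003,0.001,0.089,0,1],[-0.003,0.001,0.089,0,1],[-0.003,0.001,0.089,0,1],[-0.003,0.001,0.089,0,1],[-0.003,0.001,0.089,0,1]]
  ],
  "squeeze": 40
}}

```text
clock: 3.2
position: [0.5627, -0.1136, 0.1003]
ee_rot: [0.0, 0.689, 0.725, 0.0]
contact_force: [-0.9, 0.3, 6.3]
width: 0.0131
gripper_force: 41.3
```

```bash
python3 -c "
from h import *
print(manip.get_state()['moment'])
go(.562,-.113,.099,2.9)"
```

```text
[0.06427667 0.31310406 0.11090319]
t 3.2 [ 0.5627 -0.1136  0.1003] yaw 2.9 row [ 0.0007 -0.0008  0.0016] twist 0.0003 F [-0.9  0.3  6.3] 0.013137388542892958 41.30094051361084 [-0.32  0.38  1.71 -0.    1.04 -0.37]
```

>>> {"method": "move_arm", "body": {
  "deltas": [
    [[0,0,0,0.06,1],[0,0,0,0.12,1],[0,0,0,0.18,1],[0,0,0,0.24,1],[0,0,0,0.3,1],[0,0,0,0.35,1],[0,0,0,0.4,1],[0,0,0,0.45,1],[0,0,0,0.5,1],[0,0,0,0.5,1],[0,0,0,0.5,1]]
  ]
}}

```text
clock: 4.3
position: [0.5644, -0.1144, 0.1003]
ee_rot: [0.001, 0.959, 0.284, 0.002]
contact_force: [3.6, -3.0, 4.4]
width: 0.0136
gripper_force: 41.0
```

```bash
python3 -c "
from h import *
print(manip.get_state()['moment'])
go(.562,-.113,.17,-57.1)
S=manip.get_image('scene')
cv2.imwrite('pics/turn.png',cv2.resize(S[90:310,200:440],None,fx=2.4,fy=2.4)[:,:,::-1])"
```

```text
[-0.22584784 -0.14306109 -0.06668021]
t 4.3 [ 0.5644 -0.1144  0.1003] yaw -57.0 row [-0.0013 -0.0028 -0.0871] twist 0.0011 F [ 3.6 -3.   4.4] 0.013638831913307609 40.96915304660797 [-0.32  0.38  1.71 -0.    1.04  0.67]
```

View pics/turn.png

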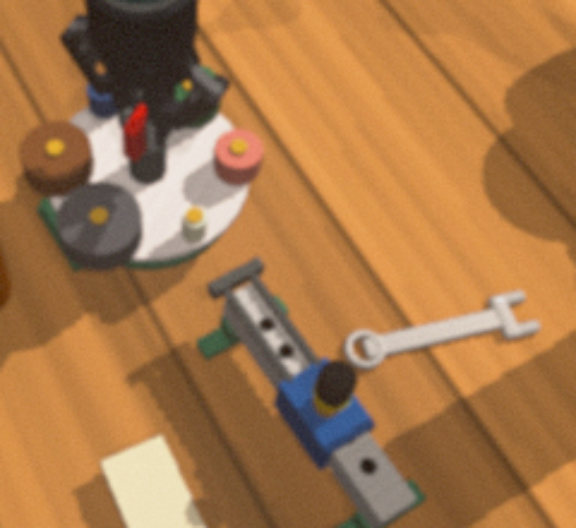

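The white wheel at crop (194,218) now faces the fork, so I'll release the bar and lift away.

>>> {"method": "move_arm", "body": {
  "deltas": [
    [[0,0,0,0,0.4],[0,0,0,0,0],[0,0,0,0,-0.5],[0,0,0,0,-1],[0,0,0,0,-1],[0,0,0,0,-1],[0,0,0,0,-1],[0,0,-0.05,0,-1],[0,0,-0.1,0,-1],[0,0,-0.1,0,-1]]
  ]
}}

```text
clock: 5.35
position: [0.5662, -0.1146, 0.185]
ee_rot: [0.003, 0.959, 0.283, 0.005]
contact_force: [1.4, 0.1, 1.0]
width: 0.0854
gripper_force: 0.0
```

```bash
python3 -c "
from h import *
go(.548,.135,.18,-57.1);go(.548,.135,.18,2.9);go(.548,.135,.18,-87.1)"
```

```text
t 5.35 [ 0.5662 -0.1146  0.185 ] yaw -57.1 row [ 0.1504 -0.2742  0.0048] twist 0.0002 F [1.4 0.1 1. ] 0.085447386383602 0.0 [-0.32  0.31  1.6   0.    1.22  0.68]
t 5.35 [ 0.5662 -0.1146  0.185 ] yaw -57.1 row [ 0.1504 -0.2742  0.0048] twist -0.4998 F [1.4 0.1 1. ] 0.085447386383602 0.0 [-0.32  0.31  1.6   0.    1.22  0.68]
t 5.35 [ 0.5662 -0.1146  0.185 ] yaw -57.1 row [ 0.1504 -0.2742  0.0048] twist 0.2502 F [1.4 0.1 1. ] 0.085447386383602 0.0 [-0.32  0.31  1.6   0.    1.22  0.68]
```

>>> {"method": "move_arm", "body": {
  "deltas": [
    [[0.15,-0.274,0.005,0.25,-1],[0.15,-0.274,0.005,0.25,-1],[0.15,-0.274,0.005,0.25,-1],[0.15,-0.274,0.005,0.25,-1],[0.15,-0.274,0.005,0.25,-1],[0.15,-0.274,0.005,0.25,-1],[0.15,-0.274,0.005,0.25,-1],[0.15,-0.274,0.005,0.25,-1]]
  ]
}}

```text
clock: 6.15
position: [0.5441, 0.1349, 0.1748]
ee_rot: [0.001, 1.0, 0.026, -0.0]
contact_force: [-0.1, -0.6, 1.2]
width: 0.0855
gripper_force: 0.0
```

```bash
python3 -c "
from h import *
S=manip.get_image('scene');T=manip.get_image('top')
go(.548,.135,.097,-87.1)
A=cv2.resize(S[110:300,200:400],None,fx=2,fy=2);B=cv2.resize(T[120:310,125:325],None,fx=2,fy=2)
cv2.imwrite('pics/pre2.png',np.hstack([A,B])[:,:,::-1])"
```

```text
t 6.25 [0.5444 0.1341 0.175 ] yaw -87.2 row [ 0.0046 -0.0009  0.0975] twist -0.0006 F [-0.2 -0.4  0.2] 0.08483997288765148 0.0 [ 0.12  0.3   1.64 -0.    1.2   1.64]
```

View pics/pre2.png

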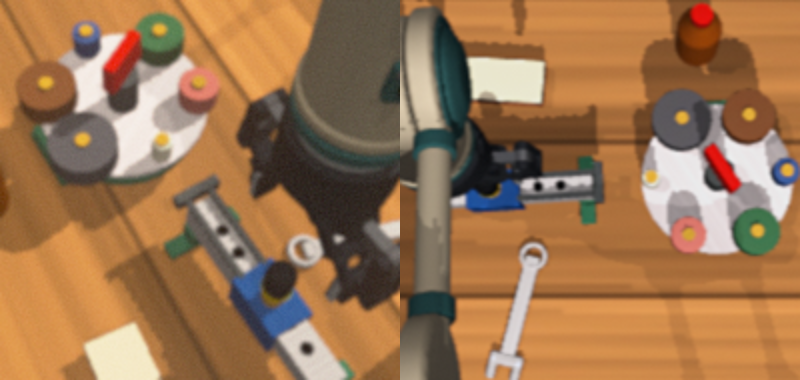

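The carousel stayed one click on, with the white wheel facing the rest. The fingers are above the knob, so I'll descend and grip.

>>> {"method": "move_arm", "body": {
  "deltas": [
    [[0.004,-0.001,0.04,0,-1],[0.004,-0.001,0.08,0,-1],[0.004,-0.001,0.097,0,-1],[0.004,-0.001,0.097,0,-0.5],[0.004,-0.001,0.097,0,0],[0.004,-0.001,0.097,0,1],[0.004,-0.001,0.097,0,1],[0.004,-0.001,0.097,0,1],[0.004,-0.001,0.097,0,1],[0.004,-0.001,0.097,0,1]]
  ],
  "squeeze": 50
}}

```text
clock: 7.25
position: [0.5483, 0.1366, 0.0991]
ee_rot: [0.0, 1.0, 0.026, 0.001]
contact_force: [-0.3, -1.3, 5.9]
width: 0.0245
gripper_force: 49.2
```

```bash
python3 -c "
from h import *
print(manip.get_state()['moment'])
go(.548,.135,.112,-87.1)
S=manip.get_image('scene')
cv2.imwrite('pics/grip.png',cv2.resize(S[200:310,270:410],None,fx=4,fy=4)[:,:,::-1])"
```

```text
[-0.18542738  0.06089228 -0.01448842]
t 7.25 [0.5483 0.1366 0.0991] yaw -87.1 row [-0.0005  0.002  -0.0161] twist 0.0004 F [-0.3 -1.3  5.9] 0.024459851231494852 49.22163661569357 [ 0.12  0.37  1.74 -0.    1.03  1.64]
```

View pics/grip.png

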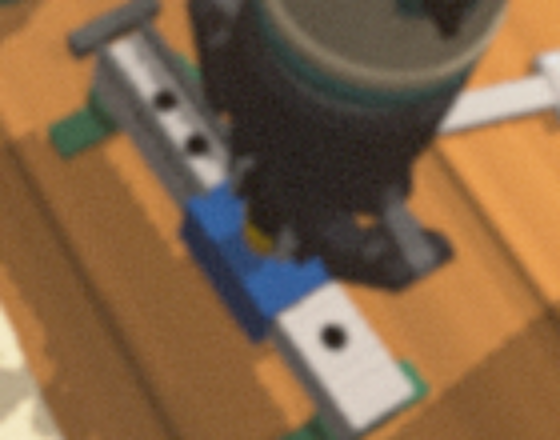

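>>> {"method": "move_arm", "body": {
  "deltas": [
    [[0,0,-0.006,0,1],[0,0,-0.012,0,1],[0,0,-0.018,0,1],[0,0,-0.018,0,1],[0,0,-0.018,0,1]]
  ]
}}

```text
clock: 7.8
position: [0.5481, 0.1367, 0.112]
ee_rot: [-0.0, 1.0, 0.025, 0.001]
contact_force: [5.5, -2.4, -6.5]
width: 0.0243
gripper_force: 49.3
```

```bash
python3 -c "
from h import *
go(.5483+.025*.05,.1366-.025,.1135,-87.1)
S=manip.get_image('scene')
cv2.imwrite('pics/lift.png',cv2.resize(S[200:310,270:410],None,fx=4,fy=4)[:,:,::-1])"
```

```text
t 7.8 [0.5481 0.1367 0.112 ] yaw -87.1 row [ 0.0002  0.0315 -0.0019] twist 0.0002 F [ 5.5 -2.4 -6.5] 0.02432179140848455 49.32418669341132 [ 0.12  0.36  1.72 -0.    1.06  1.64]
```

View pics/lift.png

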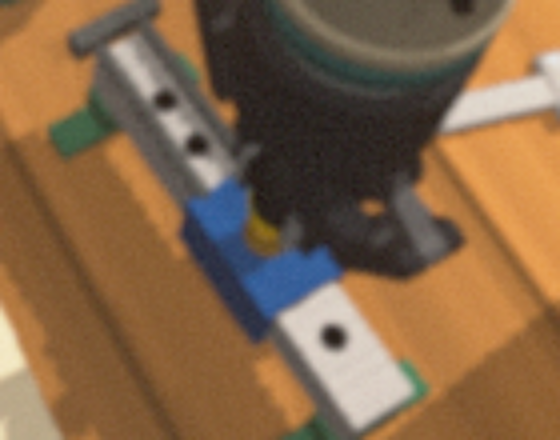

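The plunger is up about 13 mm, since more of the brass barrel shows and the pull is 6.5 N. Now I'll slide the rest 25 mm.

>>> {"method": "move_arm", "body": {
  "deltas": [
    [[0,0.006,-0.002,0,1],[0,0.012,-0.002,0,1],[0,0.018,-0.002,0,1],[0,0.024,-0.002,0,1],[0,0.0295,-0.002,0,1],[0,0.0315,-0.002,0,1],[0,0.0315,-0.002,0,1],[0,0.0315,-0.002,0,1]]
  ]
}}

```text
clock: 8.65
position: [0.5496, 0.1122, 0.1134]
ee_rot: [-0.001, 1.0, 0.025, 0.001]
contact_force: [5.7, -0.2, -6.4]
width: 0.0243
gripper_force: 49.4
```

```bash
python3 -c "
from h import *
go(.5483+.025*.05,.1366-.025,.099,-87.1)"
```

```text
t 8.65 [0.5496 0.1122 0.1134] yaw -87.1 row [-0.0001  0.0008  0.0181] twist -0.0 F [ 5.7 -0.2 -6.4] 0.024311290199638718 49.439365323632956 [0.08 0.35 1.73 0.   1.06 1.6 ]
```

>>> {"method": "move_arm", "body": {
  "deltas": [
    [[0,0.001,0.005,0,1],[0,0.001,0.01,0,1],[0,0.001,0.015,0,1],[0,0.001,0.02,0,1],[0,0.001,0.02,0,1],[0,0.001,0.02,0,1]]
  ]
}}

```text
clock: 9.25
position: [0.5497, 0.1116, 0.0991]
ee_rot: [-0.001, 1.0, 0.025, 0.001]
contact_force: [3.3, 2.0, 5.3]
width: 0.0242
gripper_force: 50.6
```

```bash
python3 -c "
from h import *
go(.5483+.025*.05,.1366-.025,.099,-87.1)
S=manip.get_image('scene')
cv2.imwrite('pics/home.png',cv2.resize(S[120:310,210:410],None,fx=3,fy=3)[:,:,::-1])"
```

```text
t 9.25 [0.5497 0.1116 0.0991] yaw -87.1 row [-0.0002 -0.      0.0001] twist 0.0 F [3.3 2.  5.3] 0.024185049093232148 50.622320151887834 [0.08 0.37 1.75 0.   1.03 1.59]
```

View pics/home.png

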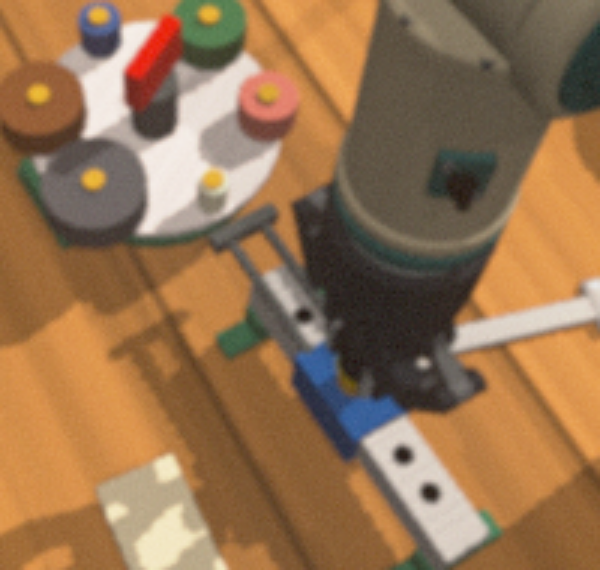

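The rest has moved on one hole: two holes now show behind the sleeve and one ahead. Height and force are back at the home values. I'll press lightly to make sure the pin is home, hold, then hand in.

>>> {"method": "move_arm", "body": {
  "deltas": [
    [[0,0,0.001,0,1],[0,0,0.001,0,1],[0,0,0.001,0,1],[0,0,0.001,0,1],[0,0,0.001,0,1]]
  ]
}}

```text
clock: 9.8
position: [0.5498, 0.1115, 0.099]
ee_rot: [-0.001, 1.0, 0.025, 0.002]
contact_force: [1.7, 1.7, 9.5]
width: 0.0243
gripper_force: 51.2
```

```bash
python3 -c "
from h import *
go(.5483+.025*.05,.1366-.025,.099,-87.1)
s=manip.get_state()
if s['position'][2]<.1005 and s['gripper_force']>30: print(manip.sign_off())"
```

```text
t 9.8 [0.5498 0.1115 0.099 ] yaw -87.1 row [-0.0003 -0.0001  0.    ] twist 0.0 F [1.7 1.7 9.5] 0.02430487775544611 51.235588293056935 [0.08 0.37 1.75 0.   1.02 1.59]
the job is handed in; nothing more can be done
None
```

I handed the job in at 9.8 s (no verdict was returned): the carousel is one click clockwise with the white wheel facing the rest, the rest is one hole on with the pin home by height and force, and the knob is still gripped at about 51 N.

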